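# Free a seized beacon lens and twist it off

## Robot

A 6-joint arm with a two-finger parallel gripper is mounted at the origin on the work surface. World frame = base frame: x ahead of the robot, y to its left, z up, the work surface at z = 0. Lengths are in mm, angles in rad, forces in N, time in s.
With the tool pointing down it reaches from about 350 to 875 mm from the base axis. Payload 4.2 kg.
Tool frame: the origin (TCP) lies at the very end of the fingers, on their centre line; the grasp point (between the pads) lies 19 mm behind it; z points along the fingers, y is the direction in which the jaws open and shut (so a half turn about z gives the same grasp; the last joint's range is limited). The gripper opens to 85 mm and grips with 20 to 120 N. Pads are 22 mm wide; open, the fingers measure 114 mm over their backs; the gripper's body (76 mm by 85 mm) begins 54 mm behind the grasp point. The pads swing forward as they close: fully open they stand 13 mm farther back than shut.
Start: joints at [1.54, 0.385, 0.008, 0, -1.194, -0.259], TCP at [178.568, 598.926, 231.312] pointing down, gripper open.
Joint ranges: [-3.14, 3.14], [-1.21, 2.06], [-1.07, 1.41], [-3.16, 2.05], [-2.99, -0.16], [-3.1, 3.1]. Speed limits (rad/s): [2.79, 2.79, 3.14, 3.14, 3.14, 3.14].

## Interface

Orientations are given as a unit quaternion [x, y, z, w].
In Python, from bench import arm gives the robot as it stands.
- The arm moves only by the tool apply_moves, never from a script. Its argument "plan" is one flat list of numbers, 5 for each row, row after row: the gripper's target within -1 to 1 (shut at 1, half-way at 0, fully open at -1), then the shift along the world's x, y, z in m, then the turn about the world's z in degrees. A call has 1 to 8 rows; each row is the pose to reach, as a shift and turn from the pose commanded when the call began; what a row does not reach only later rows make up. A row lasts 1/12 s, in which the tool goes at most 41.7 mm and 7.16 degrees, less where a joint would pass 70% of its speed; a pose out of reach is approached as far as the arm can. A call with a gripper value outside its range is refused whole. The fingers move at their own pace and stop on an object; the grip force is fixed at half the most. Time passes only in rows, so rows that repeat a pose let the fingers close. It gives the time, the measured TCP pose, the force and the opening at its end, in the units of the state.
- arm.read_state(): the state, without advancing time (a new reading comes with each control period).
- arm.get_image(name): name is "scene" or "top" or "wrist"; returns a dict with "color" (384x512x3 uint8, red, green, blue), "range_z" (384x512 float32, mm along the optical axis (not along the pixel's ray), 0 where there is no reading), "camera_matrix" (3x3 intrinsics, pixels), "camera_from_world" (4x4, takes a point from world to camera coordinates); the wrist camera has in their place "mount" (4x4, takes a point from camera to tool coordinates, whose origin is the TCP and whose axes are the flange's). Camera axes: x right, y down, z forward; pixel columns grow to the right and rows downward; lengths in mm; the calibration is good to about 2 mm. A picture is of the moment at which its call begins: read the wrist's pose just before it.
- arm.job_done(): hands the job in, once; it reports no verdict.
The state is a dict: "clock": time; "joints": joint angles; "joint_vel": joint speeds; "joint_efforts": joint torques, N m; "position": TCP position; "ee_rot": TCP orientation; "contact_force": force on the tool from outside, world axes, zero at the start; "wrist_torque": the same for the moment, N m; "gripper_width": finger opening in mm.
Only numpy, scipy, OpenCV 4.12 (cv2) and the standard library are available. Lean on these libraries where they do the work, as an engineer would, in place of code of your own. Each camera call takes 0.05 s, during which the arm holds its last target.

## Task

The amber lens of the warning beacon screwed to the bench has seized on its seal: break it loose with a firm twist anticlockwise (seen from above), turn it on until it comes up against its stop and is free, and only then lift it off; never wrench it against the stop, nor pry or pull hard while its tabs are caught, they snap. Stand the lens gently, open side down, in the empty near compartment of the blue parts tray and let go. Leave the other things on the bench where they are.

Things in the scene. Friction and masses are not known exactly. Their poses are not given: they have to be found in the camera images.
- lens: Amber plastic lens on the beacon: round cap, open below, about 0.09 kg, 69 mm tall. Cylindrical fluted wall 56 mm in diameter from 5 to 58 mm above its underside, rounded top. Foot rim 62 mm in diameter, 4 mm thick, with three outward tabs 10.5 mm wide, reaching 38.5 mm from the axis; a white mark over the tab on its x axis. Origin: centre of its underside, z up. At the start its x axis is parallel to the beacon's.
- lens_grip (a point): Point on the lens's axis 45 mm above its underside, the height to grip. Breaking loose: a sprung rubber seal presses the tabs up (16 N) under the ring's lips, and a bump in each lip locks them. The first 8 to 40 degrees anticlockwise take a hard twist of 0.4 to 1.2 N m (grip with 60 to 80 N, a weak grip slips); by 55 degrees the torque is almost nothing and the lens has risen 3 mm, or pushes up on the hand if not let.
- beacon_seat (a point): Centre of the seal, 30 mm above the bench on the beacon's axis, where the lens's underside starts. Loose, the lens turns freely. 73 to 93 degrees from the start (it differs) the tabs come out from under the lips; 4 degrees on they meet a firm rubber stop (77 to 97 degrees). There 0.2 to 0.5 N m is plenty; eased back about 1 degree from the stop it lifts straight off, only its weight to carry. Farther back the tabs are caught.
- beacon_rim (a point): Centre of the top of the bayonet ring, 44.5 mm above the bench. Lifted so that its underside is above this, the lens is clear. The tabs have 1.5 mm of play sideways under the ring. The tabs snap when the loose lens is pulled up or twisted against the stop with more than 60 N between it and the ring (about 1.8 N m at the stop; the hand is stiff, so turn there in steps of 1 degree or less, by feel).
- beacon: The beacon's base: black round housing 100 mm in diameter on a steel bracket plate 150 x 110 mm, 5 mm thick, screwed to the bench. On it a grey bayonet ring 92 mm in diameter with three inward lips and three gaps, clamped at an angle, different each time, that the pose of the base does not tell. Inside, a lamp board whose top is 36 mm above the bench. Origin: on the lens's axis at bench level, z up.
- tray: Blue plastic parts tray fixed to the bench, 290 x 150 mm, walls 28 mm tall and 4 mm thick, split by a cross wall into two compartments of about 139 x 142 mm, one behind the other along its x axis. The near one (towards the robot) is empty. Origin: centre of its underside, x along its long side, away from the robot.
- tray_spot (a point): Centre of the floor of the empty near compartment of the tray, 4 mm above the bench; axes as the tray's.
- clear_lens: spare colourless lens, same shape as the amber one, standing open side down in the far (+x) compartment of the tray; 76 mm over its tabs, 69 mm tall. Origin: centre of its underside.
- screwdriver: green-handled screwdriver, 170 mm long, lying on the bench just on the robot's side of the beacon, crosswise. Origin: under its middle.
- marker_lamp: oblong amber marker lamp on a black foot, 45 x 100 mm, 32 mm tall, lying just beyond the beacon. Origin: centre of its underside.
- big_beacon: large loose amber beacon, 124 mm across, 118 mm tall, on the left of the bench. Origin: centre of its underside.
- control_box: black control box with white sockets, 95 x 110 mm, 42 mm tall, on the right of the bench. Origin: centre of its underside.
- spray_can: white and green spray can with red cap, 62 mm across, 168 mm tall, on the right of the bench. Origin: centre of its underside.

How it is judged:
By the outcome, as a careful person would: the job done as asked, in the order asked, and still so for the second after the job is handed in, with the robot touching nothing.
It also fails if it takes over 67 s, if anything falls off the work surface, if the arm or the gripper's body presses on something with over 40 N, if the wrist force passes 120 N, or if a joint passes its speed limit or range.

## Working session

There is one attempt and no reset: what is moved stays moved. The work goes in short steps, Python scripts to look and compute and a tool call to move; the robot and the scene stay as the last step left them, time stands still between calls to the robot, and variables do not carry over. Pictures are saved under pics/ and viewed, and the job is handed in when it is done.

Besides the shell and the picture viewer there is one more tool, called after "Call:" as name(argument=value, ...) on one line, values as JSON. apply_moves: Moves the arm, as the interface text tells. Its arguments: {"type":"object","properties":{"plan":{"type":"array","items":{"type":"number"}}},"required":["plan"]}

```bash
ls; mkdir -p pics; cat > h.py <<'E'
import numpy as np, cv2
from bench import arm
def shot(name,fn):
    d=arm.get_image(name); cv2.imwrite('pics/'+fn,d['color'][:,:,::-1]); np.savez('pics/'+fn[:-4]+'.npz',**d); return d
def cloud(d):
    K=d['camera_matrix'];z=d['range_z'];h,w=z.shape
    u,v=np.meshgrid(np.arange(w),np.arange(h))
    P=np.stack([(u-K[0,2])/K[0,0]*z,(v-K[1,2])/K[1,1]*z,z,np.ones_like(z)],-1)
    return (P@np.linalg.inv(d['camera_from_world']).T)[...,:3]
E
python3 - <<'E'
from h import *
s=arm.read_state()
for k in s: print(k,np.round(s[k],3))
shot('top','top0.png');shot('scene','scene0.png')
E
```

```text
pics
clock 0.0
joints [ 1.540e+00  3.860e-01  7.000e-03 -1.000e-03 -1.194e+00 -2.590e-01]
joint_vel [ 0.001 -0.001  0.     0.     0.001 -0.   ]
joint_efforts [-1.0000e-03 -3.9229e+01  1.8840e+01  4.1860e+00 -5.0000e-03  0.0000e+00]
position [178.416 598.392 230.225]
ee_rot [ 0.99  -0.145 -0.     0.001]
contact_force [-0.049  0.723  0.871]
wrist_torque [-0.022 -0.002  0.008]
gripper_width 84.999
```

View pics/top0.png

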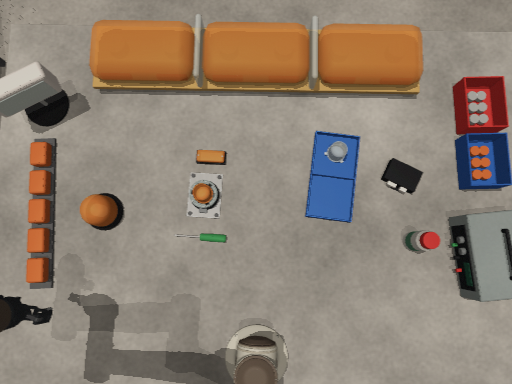

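View pics/scene0.png

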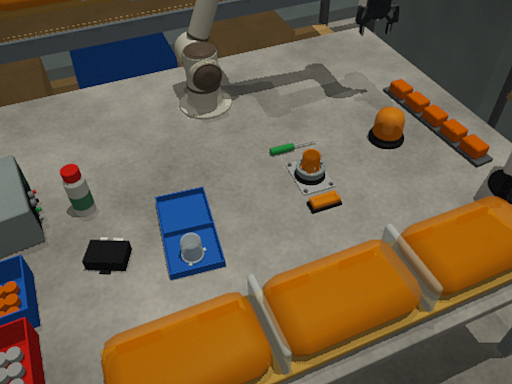

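The top view shows the amber lens at about (204,193), the tray at (332,176) with its empty lower (near) compartment at (330,198), the screwdriver at (205,238) and the marker lamp at (211,157). Next I'll measure.

```bash
python3 - <<'E'
from h import *
d=dict(np.load('pics/top0.npz'));P=cloud(d);c=d['color'].astype(int)
for (u,v) in [(204,193),(330,198),(338,152),(190,180),(211,157),(212,238),(183,236),(257,300)]:
    print(u,v,P[v,u].round(1))
R,G,B=c[...,0],c[...,1],c[...,2]
for nm in ['top0','scene0']:
    d=dict(np.load(f'pics/{nm}.npz'));P=cloud(d);hsv=cv2.cvtColor(d['color'],cv2.COLOR_RGB2HSV)
    blue=(hsv[...,0]>100)&(hsv[...,0]<125)&(hsv[...,1]>120)&(P[...,2]<40)&(P[...,2]>15)&(P[...,0]>300)&(P[...,0]<800)&(P[...,1]>-450)&(P[...,1]<0)
    q=P[blue][:,:2].astype(np.float32);r=cv2.minAreaRect(q);print(nm,'tray rim',len(q),r,cv2.boxPoints(r).round(0).tolist())
    am=(hsv[...,0]>5)&(hsv[...,0]<25)&(hsv[...,1]>120)
    near=(np.abs(P[...,0]-520)<250)&(np.abs(P[...,1]-170)<130)
    m=am&near&(P[...,2]>50)
    q=P[m];print('amber',len(q),q.mean(0).round(1),q.min(0).round(1),q.max(0).round(1))
    for zl,zh in[(70,80),(80,90),(90,99)]:
        w=q[(q[:,2]>zl)&(q[:,2]<zh)]
        if len(w):print(zl,len(w),w.min(0).round(1),w.max(0).round(1))
    print('K',d['camera_matrix'][0,0])
    # plate
    m=near&(np.abs(P[...,2]-5)<3)
    # crop zoom
    ys,xs=np.where(am&near); 
    v0,u0=int(np.median(np.where(m)[0])),0
    vv,uu=np.where(am&near&(P[...,2]>50));v0,u0=int(vv.mean()),int(uu.mean())
    cr=d['color'][v0-45:v0+45,u0-60:u0+60][:,:,::-1];cv2.imwrite(f'pics/{nm}_z.png',cv2.resize(cr,None,fx=6,fy=6,interpolation=cv2.INTER_CUBIC))
E
```

```text
204 193 [509.1 173.4  98. ]
330 198 [ 511.5 -235.2    9.6]
338 152 [ 653.4 -250.7   74.5]
190 180 [563.9 234.7   6.2]
211 157 [637.2 162.8  38.2]
212 238 [370.9 151.4  29.3]
183 236 [375.8 248.4  16.3]
257 300 [173.8   1.5  -1. ]
top0 tray rim 449 ((585.2254028320312, -241.97982788085938), (148.1171875, 289.9441223144531), 83.66161346435547) [[433.0, -300.0], [721.0, -332.0], [737.0, -184.0], [449.0, -152.0]]
amber 277 [512.1 180.2  93.9] [486.7 155.4  51.7] [541.6 208.7 105.3]
70 7 [489.2 156.8  72.1] [508.6 194.8  79.1]
80 16 [487.7 156.1  80.5] [530.1 195.8  89.9]
90 141 [487.3 155.7  90.5] [541.6 208.7  99. ]
K 422.6999066487611
scene0 tray rim 837 ((578.751220703125, -302.5677490234375), (268.8486633300781, 294.52740478515625), 83.4710922241211) [[417.0, -419.0], [710.0, -453.0], [740.0, -186.0], [448.0, -152.0]]
amber 335 [528.  176.7  85.1] [493.2 153.9  50.2] [550.3 209.3 106.1]
70 44 [506.9 153.9  70.7] [543.  203.   79.9]
80 40 [512.4 156.2  80.4] [544.3 203.2  89.9]
90 82 [493.2 155.2  90.3] [546.1 209.3  98.9]
K 456.14459440370746
```

View pics/top0_z.png

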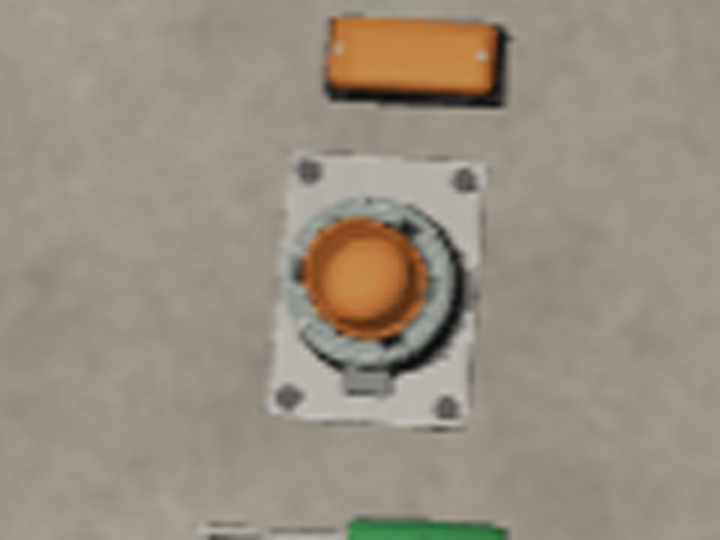

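View pics/scene0_z.png

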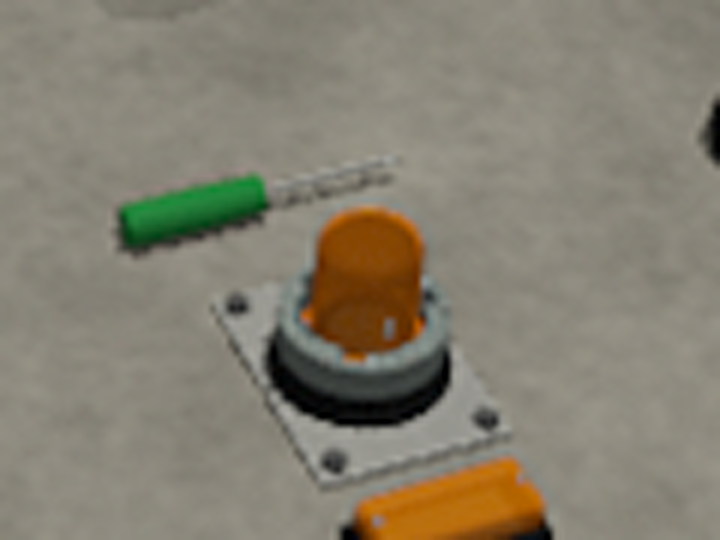

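Call:
apply_moves(plan=[-1,0.168,-0.208,0,-20,-1,0.168,-0.208,0,-20,-1,0.168,-0.208,0,-20,-1,0.168,-0.208,0,-20,-1,0.168,-0.208,0,-20,-1,0.168,-0.208,0,-20,-1,0.168,-0.208,0,-20,-1,0.168,-0.208,0,-20])

```text
clock: 0.77
position: [348.1, 387.7, 231.2]
ee_rot: [0.949, -0.316, -0.0, 0.001]
contact_force: [-0.9, 0.2, -0.0]
gripper_width: 85.3
```

Call:
apply_moves(plan=[-1,0.168,-0.208,0.02,-23,-1,0.168,-0.208,0.02,-23,-1,0.168,-0.208,0.02,-23,-1,0.168,-0.208,0.02,-23,-1,0.168,-0.208,0.02,-23,-1,0.168,-0.208,0.02,-23,-1,0.168,-0.208,0.02,-23,-1,0.168,-0.208,0.02,-23])

```text
clock: 1.43
position: [516.4, 180.8, 251.0]
ee_rot: [0.867, -0.499, 0.0, 0.0]
contact_force: [0.5, 0.4, -0.6]
gripper_width: 85.4
```

```bash
python3 - <<'E'
from h import *
s=arm.read_state()
for k in s: print(k,np.round(s[k],3))
d=shot('wrist','w1.png'); print(d['mount'].round(3),d['camera_matrix'])
np.savez('pics/w1s.npz',p=s['position'],q=s['ee_rot'])
shot('top','top1.png')
E
```

```text
clock 1.433
joints [ 0.633  0.238 -0.153  0.    -1.18  -0.108]
joint_vel [ 0.065 -0.014 -0.029 -0.02   0.006 -0.046]
joint_efforts [ -1.26  -31.682  18.883   4.293  -0.049   0.199]
position [516.372 180.838 250.975]
ee_rot [ 0.867 -0.499  0.     0.   ]
contact_force [ 0.527  0.438 -0.588]
wrist_torque [0.039 0.011 0.017]
gripper_width 85.39
[[  -0.      -0.956   -0.294   76.018]
 [   1.      -0.       0.      -0.793]
 [  -0.      -0.294    0.956 -142.93 ]
 [   0.       0.       0.       1.   ]] [[331.84466882   0.         253.77175088]
 [  0.         331.84466882 193.72307292]
 [  0.           0.           1.        ]]
```

View pics/w1.png

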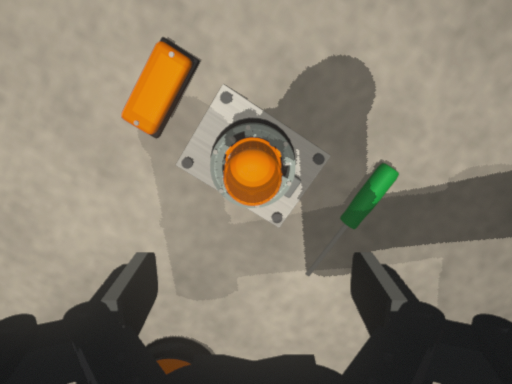

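The wrist view shows the lens at (253,170) on the beacon, with screws at (226,97), (319,158), (277,217) and (188,162). Next I'll fit the lens axis.

```bash
cat >> h.py <<'E'
from scipy.spatial.transform import Rotation as Rn
from scipy.optimize import least_squares
def wcloud(d,p,q):
    K=d['camera_matrix'];z=d['range_z'];h,w=z.shape
    u,v=np.meshgrid(np.arange(w),np.arange(h))
    P=np.stack([(u-K[0,2])/K[0,0]*z,(v-K[1,2])/K[1,1]*z,z,np.ones_like(z)],-1)
    T=np.eye(4);T[:3,:3]=Rn.from_quat(q).as_matrix();T[:3,3]=p
    return (P@(T@d['mount']).T)[...,:3]
def circ(q,r=None):
    f=(lambda a:np.hypot(q[:,0]-a[0],q[:,1]-a[1])-(r if r else a[2]))
    return least_squares(f,[q[:,0].mean(),q[:,1].mean(),28],loss='soft_l1',f_scale=1).x.round(1)
E
python3 - <<'E'
from h import *
d=dict(np.load('pics/w1.npz'));s=np.load('pics/w1s.npz')
W=wcloud(d,s['p'],s['q'])
for uv in [(226,97),(319,158),(277,217),(188,162)]: print('screw',W[uv[1],uv[0]].round(1))
sc=np.array([W[v,u] for u,v in [(226,97),(319,158),(277,217),(188,162)]]);print('centre',sc.mean(0).round(1))
def an(P,c,nm):
    hsv=cv2.cvtColor(c,cv2.COLOR_RGB2HSV);am=(hsv[...,0]>5)&(hsv[...,0]<25)&(hsv[...,1]>120)
    near=np.hypot(P[...,0]-515,P[...,1]-182)<45
    q=P[am&near&(P[...,2]>50)]
    print(nm,'ztop',np.percentile(q[:,2],98).round(1))
    w=q[(q[:,2]>55)&(q[:,2]<85)]; print(' wall',len(w),circ(w),circ(w,28))
    t=q[q[:,2]>90]; print(' top bbox ctr',((t.min(0)+t.max(0))/2).round(1)); 
    # sphere/paraboloid apex fit
    A=np.c_[t[:,0],t[:,1],np.ones(len(t)),t[:,0]**2+t[:,1]**2]
    x=np.linalg.lstsq(A,t[:,2],rcond=None)[0];print(' apex',(-x[:2]/2/x[3]).round(1))
    r=P[near&~am&(P[...,2]>41)&(P[...,2]<48)]; print(' ring',len(r),circ(r) if len(r)>5 else '')
an(W,d['color'],'wrist')
for n in['top0','scene0']:
    e=dict(np.load(f'pics/{n}.npz'));an(cloud(e),e['color'],n)
c=d['color'][100:240,170:340][:,:,::-1];cv2.imwrite('pics/w1z.png',cv2.resize(c,None,fx=4,fy=4,interpolation=cv2.INTER_CUBIC))
# pixel reprojection of dome bbox: amber silhouette
E
```

```text
screw [579.1 135.6  10.7]
screw [452.  141.   10.4]
screw [456.4 228.5  11.3]
screw [582.5 222.6   9. ]
centre [517.5 181.9  10.4]
wrist ztop 100.5
 wall 227 [517.7 183.5  28.4] [518.  183.1  28. ]
 top bbox ctr [518.3 182.5 213.6]
 apex [543.  184.4]
 ring 1702 [515.7 184.   40.4]
top0 ztop 104.2
 wall 26 [515.2 184.1  28.3] [514.9 183.9  28. ]
 top bbox ctr [514.4 182.2  97.9]
 apex [514.4 185.1]
 ring 162 [515.8 182.8  40.5]
scene0 ztop 103.7
 wall 121 [513.8 184.2  28.2] [514.  184.1  28. ]
 top bbox ctr [519.7 182.2  98.2]
 apex [514.4 184.4]
 ring 106 [515.1 183.   40.8]
```

View pics/w1z.png

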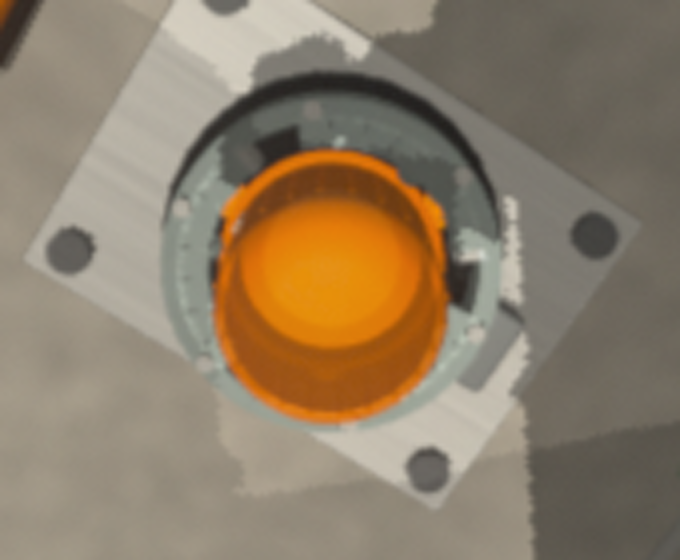

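Call:
apply_moves(plan=[-1,0,0.002,0,50,-1,0,0.002,0,50,-1,0,0.002,0,50,-1,0,0.002,0,50,-1,0,0.002,0,50,-1,0,0.002,0,50,-1,0,0.002,0,50,-1,0,0.002,0,50])

```text
clock: 2.2
position: [513.6, 186.5, 251.1]
ee_rot: [0.997, -0.081, -0.0, 0.0]
contact_force: [0.2, 0.5, -0.0]
gripper_width: 85.6
```

Call:
apply_moves(plan=[-1,0,0,0,50,-1,0,0,0,50,-1,0,0,0,50,-1,0,0,0,50,-1,0,0,0,50,-1,0,0,0,50,-1,0,0,0,50,-1,0,0,0,50])

```text
clock: 2.87
position: [513.9, 186.0, 251.2]
ee_rot: [0.938, 0.346, -0.0, -0.0]
contact_force: [0.4, 0.6, 0.0]
gripper_width: 85.5
```

```bash
python3 - <<'E'
from h import *
s=arm.read_state(); print(np.round(s['position'],1),np.round(s['joints'],2))
d=shot('wrist','w2.png'); np.savez('pics/w2s.npz',p=s['position'],q=s['ee_rot'])
res=[]
for n in['w1','w2']:
    d=dict(np.load(f'pics/{n}.npz'));s=np.load(f'pics/{n}s.npz')
    P=wcloud(d,s['p'],s['q']);hsv=cv2.cvtColor(d['color'],cv2.COLOR_RGB2HSV);am=(hsv[...,0]>5)&(hsv[...,0]<25)&(hsv[...,1]>120)
    near=np.hypot(P[...,0]-515,P[...,1]-182)<48
    w=P[am&near&(P[...,2]>55)&(P[...,2]<85)];r=P[near&~am&(P[...,2]>41)&(P[...,2]<48)]
    a=circ(w,28);b=circ(r);print(n,a,len(w),b,len(r))
    R=Rn.from_quat(s['q']).as_matrix()[:2,:2];res.append((R,a[:2],b[:2]))
for k in(1,2):
    A=np.vstack([np.hstack([np.eye(2),R[0]]) for R in res]);y=np.hstack([R[k] for R in res]);print(np.linalg.solve(A,y).round(1))
E
```

```text
[513.9 186.  251.2] [ 0.64  0.24 -0.15 -0.   -1.18  1.63]
w1 [518.  183.1  28. ] 227 [516.8 184.4  41.3] 2036
w2 [554.9 219.2  28. ] 207 [516.4 182.2  41.3] 2063
[521.4 216.6  27.2  19.7]
[517.5 183.1  -1.5  -0. ]
```

View pics/w2.png

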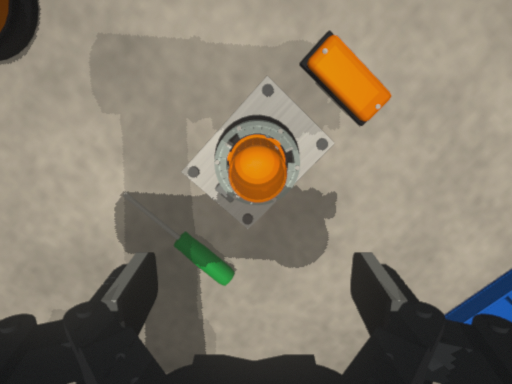

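```bash
python3 - <<'E'
from h import *
d=dict(np.load('pics/w2.npz'));s=np.load('pics/w2s.npz');W=wcloud(d,s['p'],s['q'])
sc=np.array([W[v,u] for u,v in [(268,90),(322,144),(248,219),(194,172)]]);print(sc.round(1),'centre',sc.mean(0).round(1))
hsv=cv2.cvtColor(d['color'],cv2.COLOR_RGB2HSV);am=(hsv[...,0]>5)&(hsv[...,0]<25)&(hsv[...,1]>120)
w=W[am&(np.hypot(W[...,0]-516,W[...,1]-183)<34)&(W[...,2]>55)&(W[...,2]<85)]
f=lambda a:np.hypot(w[:,0]-a[0],w[:,1]-a[1])-28
print(least_squares(f,[516,183],loss='soft_l1').x)
E
```

```text
[[583.7 223.2  10.1]
 [579.3 136.1   9. ]
 [452.2 141.3   8.7]
 [456.9 228.9  10.5]] centre [518.  182.4   9.6]
[517.64410133 183.54242433]
```

Call:
apply_moves(plan=[-1,0.0035,-0.003,-0.05,-50,-1,0.0035,-0.003,-0.05,-50,-1,0.0035,-0.003,-0.05,-50,-1,0.0035,-0.003,-0.05,-50,-1,0.0035,-0.003,-0.05,-50,-1,0.0035,-0.003,-0.05,-50,-1,0.0035,-0.003,-0.05,-50,-1,0.0035,-0.003,-0.05,-50])

```text
clock: 3.58
position: [517.7, 182.5, 201.2]
ee_rot: [0.996, -0.087, -0.0, 0.0]
contact_force: [-0.0, -0.1, 0.3]
gripper_width: 85.2
```

Call:
apply_moves(plan=[-1,0,0,-0.05,-50,-1,0,0,-0.05,-50,-1,0,0,-0.05,-50,-1,0,0,-0.05,-50,-1,0,0,-0.05,-50,-1,0,0,-0.05,-50,-1,0,0,-0.05,-50,-1,0,0,-0.05,-50])

```text
clock: 4.25
position: [517.9, 182.3, 151.3]
ee_rot: [0.867, -0.498, -0.0, 0.0]
contact_force: [-0.5, 0.1, 0.8]
gripper_width: 85.4
```

```bash
python3 - <<'E'
from h import *
s=arm.read_state(); print(np.round(s['position'],1),s['ee_rot'],np.round(s['joint_vel'],3),s['contact_force'],s['wrist_torque'])
d=shot('wrist','w3.png')
s=arm.read_state(); print(np.round(s['position'],1))
W=wcloud(d,s['position'],s['ee_rot'])
hsv=cv2.cvtColor(d['color'],cv2.COLOR_RGB2HSV);am=(hsv[...,0]>5)&(hsv[...,0]<25)&(hsv[...,1]>120)
w=W[am&(np.hypot(W[...,0]-516,W[...,1]-183)<34)&(W[...,2]>55)&(W[...,2]<85)]
f=lambda a:np.hypot(w[:,0]-a[0],w[:,1]-a[1])-28
print(len(w),least_squares(f,[516,183],loss='soft_l1').x)
E
```

```text
[517.9 182.3 151.3] [ 8.67358108e-01 -4.97684549e-01 -3.52229908e-05  3.59144091e-05] [-0.005 -0.     0.001 -0.001 -0.002  0.167] [-0.52529736  0.13628555  0.78551776] [-0.013666    0.04687153 -0.01084329]
[517.9 182.3 151.3]
631 [517.87849699 183.11269652]
```

View pics/w3.png

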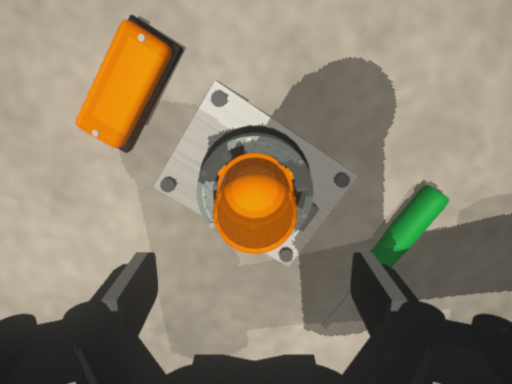

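Call:
apply_moves(plan=[-1,0,0.0008,-0.04,0,-1,0,0.0008,-0.065,0,-1,0,0.0008,-0.085,0,-1,0,0.0008,-0.098,0,-1,0,0.0008,-0.098,0,-1,0,0.0008,-0.098,0])

```text
clock: 4.8
position: [517.9, 182.8, 53.0]
ee_rot: [0.868, -0.496, -0.0, 0.001]
contact_force: [0.3, 0.0, 0.9]
gripper_width: 85.6
```

```bash
python3 - <<'E'
from h import *
s=arm.read_state(); print(np.round(s['position'],1),s['contact_force'],s['wrist_torque'])
d=shot('scene','s4.png')['color'][100:240,220:400,::-1]
cv2.imwrite('pics/s4z.png',cv2.resize(d,None,fx=4,fy=4,interpolation=cv2.INTER_CUBIC))
d=shot('wrist','w4.png')
E
```

```text
[517.9 182.8  53. ] [0.28462168 0.02713888 0.89691179] [-0.04354541 -0.01455946  0.04908125]
```

View pics/s4z.png

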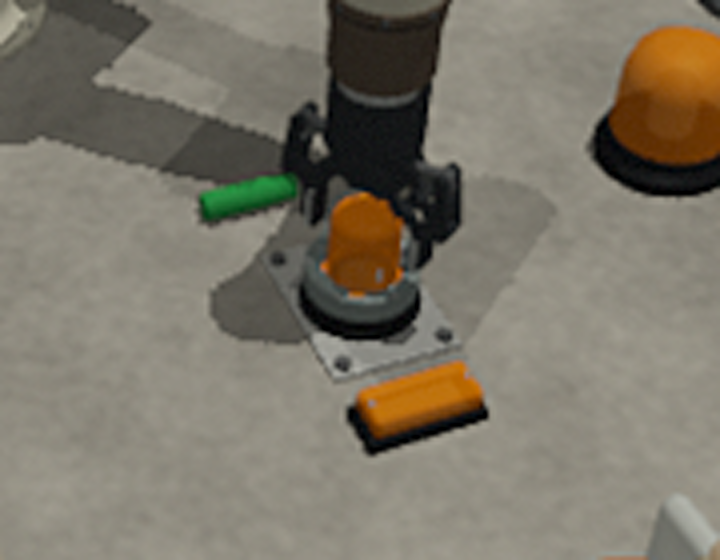

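View pics/w4.png

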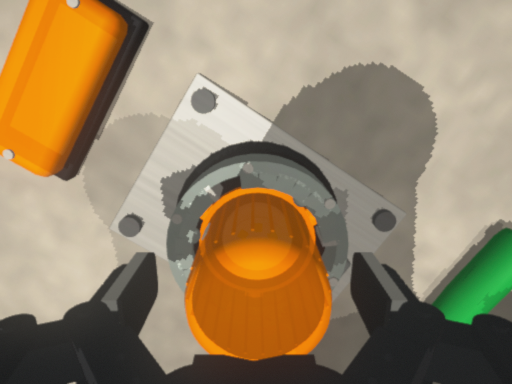

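The open fingers straddle the lens, which sits at about (258,270) between the pads at 150 and 360, and both clear the ring. I'll close the gripper.

Call:
apply_moves(plan=[1,0,0,0,0,1,0,0,0,0,1,0,0,0,0,1,0,0,0,0,1,0,0,0,0,1,0,0,0,0,1,0,0,0,0,1,0,0,0,0])

```text
clock: 5.57
position: [517.8, 182.5, 54.6]
ee_rot: [0.868, -0.497, 0.0, 0.0]
contact_force: [-2.5, -0.5, 5.0]
gripper_width: 54.9
```

```bash
cat > st.py <<'E'
from h import *
s=arm.read_state(); q=s['ee_rot']
print('t',round(s['clock'],2),'p',np.round(s['position'],2),'yaw',round(np.degrees(2*np.arctan2(q[1],q[0])),2),'F',np.round(s['contact_force'],1),'M',np.round(s['wrist_torque'],3),'w',round(s['gripper_width'],1))
E
python3 st.py
```

```text
t 5.57 p [517.85 182.51  54.61] yaw -59.58 F [-2.5 -0.5  5. ] M [-0.188  0.798 -0.004] w 54.9
```

Call:
apply_moves(plan=[1,0,0,0,2,1,0,0,0,4,1,0,0,0,6,1,0,0,0,8,1,0,0,0,10,1,0,0,0,10])

```text
clock: 6.07
position: [518.5, 182.8, 54.6]
ee_rot: [0.908, -0.419, 0.0, -0.001]
contact_force: [-1.7, -1.2, 5.4]
gripper_width: 54.6
```

```bash
python3 st.py
```

```text
t 6.07 p [518.47 182.84  54.63] yaw -49.56 F [-1.7 -1.2  5.4] M [-0.129  0.472  0.028] w 54.6
```

Call:
apply_moves(plan=[1,0,0,0,2,1,0,0,0,4,1,0,0,0,6,1,0,0,0,8,1,0,0,0,8])

```text
clock: 6.48
position: [518.7, 183.1, 54.4]
ee_rot: [0.935, -0.355, 0.001, -0.001]
contact_force: [-1.9, 0.5, 5.9]
gripper_width: 54.7
```

```bash
python3 st.py; python3 - <<'E'
from h import *
d=shot('scene','s5.png')['color'][100:240,220:400,::-1]
cv2.imwrite('pics/s5z.png',cv2.resize(d,None,fx=4,fy=4,interpolation=cv2.INTER_CUBIC))
d=shot('wrist','w5.png')
E
```

```text
t 6.48 p [518.71 183.13  54.39] yaw -41.62 F [-1.9  0.5  5.9] M [ 0.077  0.435 -0.105] w 54.7
```

View pics/s5z.png

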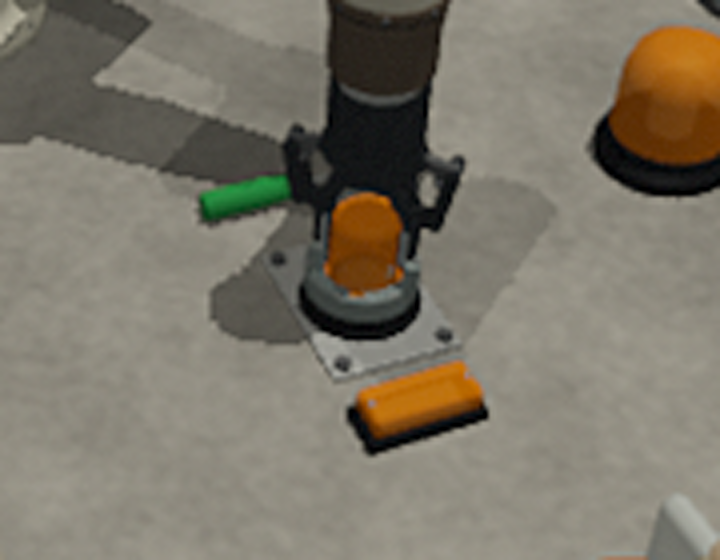

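View pics/w5.png

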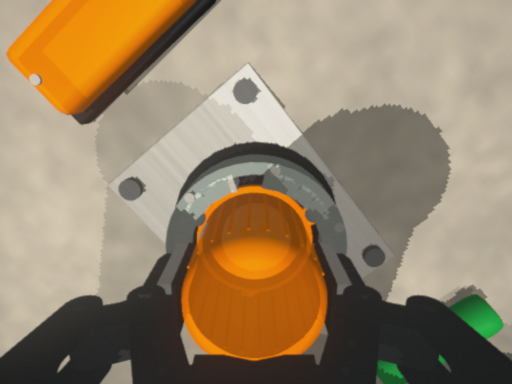

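```bash
python3 - <<'E'
import cv2,numpy as np
a=[cv2.resize(cv2.imread(f'pics/w{k}.png')[150:310,160:355],None,fx=2,fy=2,interpolation=cv2.INTER_CUBIC) for k in(4,5)]
cv2.imwrite('pics/cmp.png',np.hstack(a))
E
```

```text
(no output)
```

View pics/cmp.png

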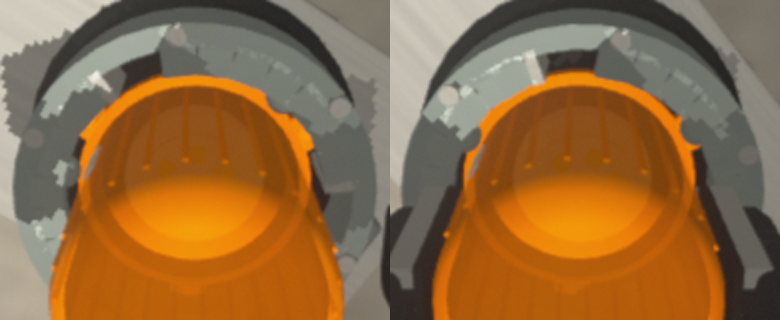

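The mark and ribs keep the same place in the wrist view (about (90,160) in both crops) while the ring has turned, so the lens is turning with the hand. I'll keep going.

Call:
apply_moves(plan=[1,0,0,0,2,1,0,0,0,4,1,0,0,0,6,1,0,0,0,8,1,0,0,0,10])

```text
clock: 7.0
position: [519.0, 183.4, 54.4]
ee_rot: [0.962, -0.272, 0.001, -0.001]
contact_force: [-1.7, 0.5, 6.8]
gripper_width: 54.9
```

```bash
python3 st.py
```

```text
t 7.0 p [519.02 183.44  54.37] yaw -31.6 F [-1.7  0.5  6.8] M [ 0.144  0.272 -0.352] w 54.9
```

Call:
apply_moves(plan=[1,0,0,0,2,1,0,0,0,4,1,0,0,0,6,1,0,0,0,8,1,0,0,0,10])

```text
clock: 7.42
position: [519.4, 183.2, 55.2]
ee_rot: [0.982, -0.187, 0.001, -0.001]
contact_force: [-0.9, -1.6, 7.9]
gripper_width: 54.7
```

```bash
python3 st.py
```

```text
t 7.42 p [519.4  183.15  55.21] yaw -21.55 F [-0.9 -1.6  7.9] M [-0.438  0.287 -0.291] w 54.7
```

Call:
apply_moves(plan=[1,0,0,0,2,1,0,0,0.0005,4,1,0,0,0.0005,6,1,0,0,0.001,8,1,0,0,0.001,10])

```text
clock: 7.83
position: [519.0, 182.9, 55.7]
ee_rot: [0.995, -0.101, 0.001, -0.0]
contact_force: [-0.9, -2.1, 7.0]
gripper_width: 54.7
```

```bash
python3 st.py
```

```text
t 7.83 p [519.01 182.88  55.75] yaw -11.55 F [-0.9 -2.1  7. ] M [-0.35   0.251 -0.138] w 54.7
```

Call:
apply_moves(plan=[1,0,0,0,2,1,0,0,0.0005,4,1,0,0,0.0005,6,1,0,0,0.001,8,1,0,0,0.001,10])

```text
clock: 8.25
position: [519.0, 183.4, 56.3]
ee_rot: [1.0, -0.013, 0.001, -0.001]
contact_force: [-0.3, 0.9, 4.8]
gripper_width: 54.7
```

```bash
python3 st.py
```

```text
t 8.25 p [519.03 183.43  56.33] yaw -1.54 F [-0.3  0.9  4.8] M [ 0.237  0.163 -0.076] w 54.7
```

```bash
python3 - <<'E'
from h import *
shot('wrist','w6.png')
a=[cv2.resize(cv2.imread(f'pics/w{k}.png')[150:310,160:355],None,fx=2,fy=2,interpolation=cv2.INTER_CUBIC) for k in(4,6)]
cv2.imwrite('pics/cmp6.png',np.hstack(a))
E
```

```text
(no output)
```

View pics/cmp6.png

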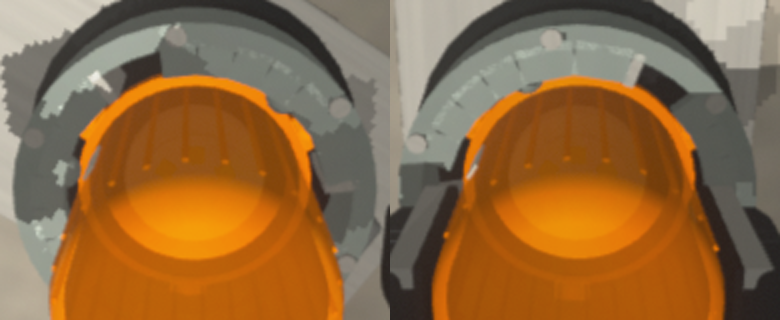

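Call:
apply_moves(plan=[1,0,0,0,2,1,0,0,0.0005,4,1,0,0,0.001,6,1,0,0,0.001,8,1,0,0,0.001,10,1,0,0,0.001,12,1,0,0,0.001,12])

```text
clock: 8.88
position: [518.7, 183.2, 56.7]
ee_rot: [0.996, 0.091, 0.001, -0.0]
contact_force: [0.1, 0.4, 2.2]
gripper_width: 54.6
```

```bash
python3 st.py
```

```text
t 8.88 p [518.68 183.17  56.67] yaw 10.39 F [0.1 0.4 2.2] M [ 0.206 -0.084  0.047] w 54.6
```

Call:
apply_moves(plan=[1,0,0,0,1,1,0,0,0,2,1,0,0,0,3,1,0,0,0,4,1,0,0,0,5,1,0,0,0,5])

```text
clock: 9.38
position: [518.3, 182.8, 56.5]
ee_rot: [0.991, 0.134, 0.0, -0.0]
contact_force: [-0.7, 0.9, 3.0]
gripper_width: 54.9
```

```bash
python3 st.py
```

```text
t 9.38 p [518.29 182.85  56.48] yaw 15.45 F [-0.7  0.9  3. ] M [ 0.247 -0.146 -0.005] w 54.9
```

Call:
apply_moves(plan=[1,0,0,0,0.5,1,0,0,0,1,1,0,0,0,1])

```text
clock: 9.63
position: [518.2, 182.8, 56.4]
ee_rot: [0.99, 0.143, 0.0, -0.0]
contact_force: [0.2, 0.6, 4.6]
gripper_width: 54.8
```

```bash
python3 st.py
```

```text
t 9.63 p [518.18 182.8   56.41] yaw 16.42 F [0.2 0.6 4.6] M [ 0.256 -0.17  -0.012] w 54.8
```

Call:
apply_moves(plan=[1,0,0,0,0.5,1,0,0,0,1,1,0,0,0,1])

```text
clock: 9.88
position: [518.1, 182.7, 56.4]
ee_rot: [0.988, 0.151, 0.0, -0.0]
contact_force: [0.4, 0.8, 4.4]
gripper_width: 54.7
```

```bash
python3 st.py
```

```text
t 9.88 p [518.09 182.73  56.36] yaw 17.42 F [0.4 0.8 4.4] M [ 0.32  -0.074 -0.076] w 54.7
```

Call:
apply_moves(plan=[1,0,0,0,0.5,1,0,0,0,1,1,0,0,0,1])

```text
clock: 10.13
position: [518.0, 182.7, 56.3]
ee_rot: [0.987, 0.16, -0.0, -0.0]
contact_force: [-0.8, 2.2, 4.4]
gripper_width: 55.0
```

```bash
python3 st.py
```

```text
t 10.13 p [518.02 182.73  56.34] yaw 18.43 F [-0.8  2.2  4.4] M [ 0.334 -0.012 -0.01 ] w 55.0
```

Call:
apply_moves(plan=[1,0,0,0,0.5,1,0,0,0,1,1,0,0,0,1])

```text
clock: 10.38
position: [517.9, 182.7, 56.3]
ee_rot: [0.986, 0.169, -0.0, 0.0]
contact_force: [0.1, 1.5, 4.4]
gripper_width: 54.7
```

```bash
python3 st.py
```

```text
t 10.38 p [517.94 182.68  56.31] yaw 19.42 F [0.1 1.5 4.4] M [ 0.369  0.126 -0.019] w 54.7
```

Call:
apply_moves(plan=[1,0,0,0,0.5,1,0,0,0,1,1,0,0,0,1])

```text
clock: 10.63
position: [517.9, 182.7, 56.2]
ee_rot: [0.984, 0.177, -0.0, 0.0]
contact_force: [-0.2, 1.0, 5.0]
gripper_width: 55.1
```

```bash
python3 st.py
```

```text
t 10.63 p [517.9  182.67  56.24] yaw 20.43 F [-0.2  1.   5. ] M [ 0.381  0.191 -0.049] w 55.1
```

Call:
apply_moves(plan=[1,0,0,0,0.5,1,0,0,0,1,1,0,0,0,1])

```text
clock: 10.88
position: [517.9, 182.7, 56.2]
ee_rot: [0.983, 0.186, -0.0, 0.0]
contact_force: [-0.9, 0.8, 3.5]
gripper_width: 54.6
```

```bash
python3 st.py
```

```text
t 10.88 p [517.89 182.67  56.23] yaw 21.42 F [-0.9  0.8  3.5] M [ 0.411  0.34  -0.022] w 54.6
```

Call:
apply_moves(plan=[1,0,0,0,0.5,1,0,0,0,1,1,0,0,0,1])

```text
clock: 11.13
position: [517.9, 182.7, 56.3]
ee_rot: [0.981, 0.194, -0.0, 0.0]
contact_force: [-2.2, 1.2, 4.1]
gripper_width: 54.9
```

```bash
python3 st.py
```

```text
t 11.13 p [517.92 182.66  56.27] yaw 22.42 F [-2.2  1.2  4.1] M [ 0.396  0.379 -0.025] w 54.9
```

Call:
apply_moves(plan=[1,0,0,0,0.5,1,0,0,0,1,1,0,0,0,1])

```text
clock: 11.38
position: [518.0, 182.7, 56.3]
ee_rot: [0.979, 0.203, -0.0, 0.0]
contact_force: [-1.8, 0.4, 4.2]
gripper_width: 54.9
```

```bash
python3 st.py
```

```text
t 11.38 p [517.97 182.68  56.26] yaw 23.43 F [-1.8  0.4  4.2] M [ 0.386  0.424 -0.065] w 54.9
```

Call:
apply_moves(plan=[1,0,0,0,0.5,1,0,0,0,1,1,0,0,0,1])

```text
clock: 11.63
position: [518.0, 182.7, 56.3]
ee_rot: [0.977, 0.212, -0.0, 0.0]
contact_force: [-0.5, 1.9, 3.5]
gripper_width: 54.9
```

```bash
python3 st.py
```

```text
t 11.63 p [518.   182.69  56.28] yaw 24.43 F [-0.5  1.9  3.5] M [ 0.396  0.427 -0.014] w 54.9
```

Call:
apply_moves(plan=[1,0,0,0,0.5,1,0,0,0,1,1,0,0,0,1])

```text
clock: 11.88
position: [518.0, 182.7, 56.3]
ee_rot: [0.975, 0.22, -0.0, 0.0]
contact_force: [-2.0, 1.1, 4.3]
gripper_width: 54.9
```

```bash
python3 st.py
```

```text
t 11.88 p [518.05 182.71  56.28] yaw 25.43 F [-2.   1.1  4.3] M [ 0.384  0.394 -0.07 ] w 54.9
```

Call:
apply_moves(plan=[1,0,0,0,0.5,1,0,0,0,1,1,0,0,0,1])

```text
clock: 12.13
position: [518.0, 182.9, 56.3]
ee_rot: [0.974, 0.228, -0.0, -0.0]
contact_force: [-2.0, 1.5, 4.5]
gripper_width: 54.4
```

```bash
python3 st.py
```

```text
t 12.13 p [517.97 182.87  56.27] yaw 26.4 F [-2.   1.5  4.5] M [ 0.712  0.624 -0.161] w 54.4
```

Call:
apply_moves(plan=[1,0,0,0,0.5,1,0,0,0,0.5,1,0,0,0,0.5])

```text
clock: 12.38
position: [517.9, 183.0, 56.3]
ee_rot: [0.973, 0.232, -0.0, -0.0]
contact_force: [-3.3, 3.9, 4.5]
gripper_width: 54.6
```

```bash
python3 st.py
```

```text
t 12.38 p [517.89 182.98  56.27] yaw 26.88 F [-3.3  3.9  4.5] M [ 1.156  0.953 -0.248] w 54.6
```

Call:
apply_moves(plan=[1,0,0,0,0.5,1,0,0,0,0.5,1,0,0,0,0.5])

```text
clock: 12.63
position: [517.8, 183.1, 56.3]
ee_rot: [0.972, 0.237, -0.0, -0.0]
contact_force: [-3.3, 5.0, 4.8]
gripper_width: 54.3
```

```bash
python3 st.py
```

```text
t 12.63 p [517.81 183.13  56.27] yaw 27.38 F [-3.3  5.   4.8] M [ 1.403  1.12  -0.339] w 54.3
```

Call:
apply_moves(plan=[1,0,0,0,0.5,1,0,0,0,0.5,1,0,0,0,0.5])

```text
clock: 12.88
position: [517.7, 183.3, 56.3]
ee_rot: [0.971, 0.241, -0.0, -0.0]
contact_force: [-4.1, 5.3, 5.0]
gripper_width: 55.2
```

```bash
python3 st.py; python3 - <<'E'
from h import *
shot('wrist','w7.png')
a=[cv2.resize(cv2.imread(f'pics/w{k}.png')[150:310,160:355],None,fx=2,fy=2,interpolation=cv2.INTER_CUBIC) for k in(6,7)]
cv2.imwrite('pics/cmp7.png',np.hstack(a))
E
```

```text
t 12.88 p [517.71 183.28  56.26] yaw 27.87 F [-4.1  5.3  5. ] M [ 1.654  1.296 -0.394] w 55.2
```

View pics/cmp7.png

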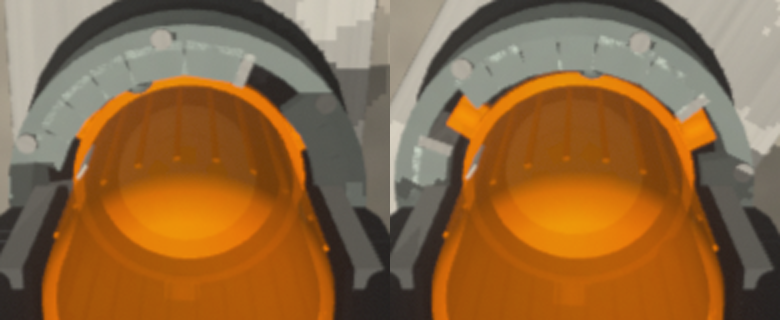

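The right tab, at about (700,130), is now in its gap next to the white piece at (690,105), and torque has climbed to 0.39 N m. That is the stop, so I'll ease back.

Call:
apply_moves(plan=[1,0,0,0,-0.5,1,0,0,0,-1,1,0,0,0,-1.5,1,0,0,0,-1.5])

```text
clock: 13.27
position: [517.9, 183.0, 56.3]
ee_rot: [0.974, 0.229, -0.0, -0.0]
contact_force: [-3.0, 4.8, 4.0]
gripper_width: 55.2
```

```bash
python3 st.py; python3 - <<'E'
import cv2
a=cv2.imread('pics/w7.png')[120:270,150:360];cv2.imwrite('pics/w7z.png',cv2.resize(a,None,fx=3.8,fy=3.8,interpolation=cv2.INTER_CUBIC))
E
```

```text
t 13.27 p [517.92 182.97  56.26] yaw 26.43 F [-3.   4.8  4. ] M [ 1.35   1.101 -0.011] w 55.2
```

View pics/w7z.png

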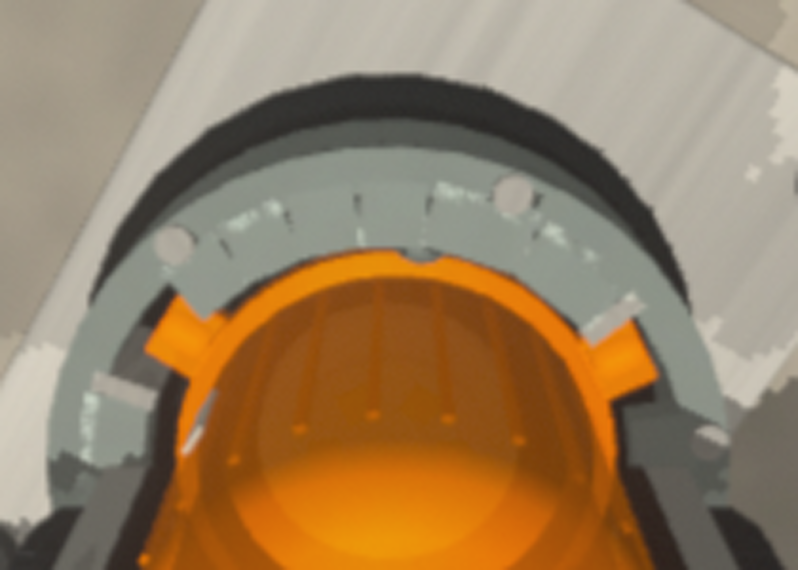

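```bash
python3 - <<'E'
from h import *
d=dict(np.load('pics/w7.npz'));p=[517.71,183.28,56.26];y=np.radians(27.87)/2;q=[np.cos(y),np.sin(y),0,0]
W=wcloud(d,p,q)
hsv=cv2.cvtColor(d['color'],cv2.COLOR_RGB2HSV);am=(hsv[...,0]>5)&(hsv[...,0]<25)&(hsv[...,1]>120)
z=W[...,2]
r0=np.hypot(W[...,0]-518,W[...,1]-183)
ring=~am&(z>41)&(z<49)&(r0<52); print('ring z',np.median(z[ring]),ring.sum())
# ring outer fit: polar edges
th=np.degrees(np.arctan2(W[...,1]-183,W[...,0]-518))
pts=[]
for a in range(-180,180,4):
    m=ring&(np.abs(th-a)<2)
    if m.sum()>20: i=np.argmax(np.where(m,r0,0)); pts.append(W.reshape(-1,3)[i])
pts=np.array(pts);print('ring ctr',circ(pts),circ(pts,46),len(pts))
c=circ(pts,46)[:2]
# polar map of class at (r,theta)
r=np.hypot(W[...,0]-c[0],W[...,1]-c[1]);th=np.degrees(np.arctan2(W[...,1]-c[1],W[...,0]-c[0]))
tab=am&(r>33.5)&(r<41)&(z>25)&(z<48)
for lo,hi in[(-180,-100),(-100,30),(30,180)]:
    m=tab&(th>lo)&(th<hi)
    if m.sum()>5: print('tab',m.sum(),np.percentile(th[m],[2,50,98]).round(1),'z',np.median(z[m]).round(1),'rmax',np.percentile(r[m],98).round(1))
for a in range(-70,150,2):
    m=(np.abs(th-a)<1)&(r>34)&(r<38.5)&~am&(z<50)
    t=tab&(np.abs(th-a)<1)&(r<38.5)
    print(a,m.sum(),t.sum(),np.round(np.median(z[m]),1) if m.sum() else '-',hsv[...,2][m].mean().round() if m.sum() else '-', end=' | ')
E
```

```text
ring z 44.78074288046113 5890
ring ctr [517.8 183.5  45.8] [517.6 183.4  28. ] 47
tab 186 [-69.3 -38.2 -31.1] z 36.5 rmax 39.9
tab 124 [78.4 84.7 93.4] z 36.4 rmax 37.2
-70 4 1 23.4 54.0 | -68 3 1 24.8 58.0 | -66 4 2 24.5 58.0 | -64 2 0 23.9 54.0 | -62 2 1 23.8 52.0 | -60 4 0 24.7 54.0 | -58 12 0 33.9 72.0 | -56 30 1 44.3 74.0 | -54 22 3 44.9 86.0 | -52 19 0 45.1 89.0 | -50 24 0 44.8 89.0 | -48 33 0 44.3 84.0 | -46 24 3 43.3 80.0 | -44 0 20 - - | -42 0 19 - - | -40 0 12 - - | -38 0 22 - - | -36 0 26 - - | -34 0 26 - - | -32 1 19 36.4 207.0 | -30 2 2 36.2 199.0 | -28 0 0 - - | -26 4 0 44.6 189.0 | -24 20 0 44.9 175.0 | -22 25 0 44.9 175.0 | -20 23 0 44.9 154.0 | -18 25 0 44.9 151.0 | -16 19 0 44.8 151.0 | -14 22 0 44.9 151.0 | -12 21 0 45.0 151.0 | -10 26 0 44.7 151.0 | -8 22 0 44.9 152.0 | -6 25 0 44.7 153.0 | -4 24 0 44.6 153.0 | -2 24 0 44.9 152.0 | 0 22 0 44.7 153.0 | 2 26 0 45.0 152.0 | 4 22 0 44.6 151.0 | 6 24 0 45.1 151.0 | 8 20 0 44.8 151.0 | 10 25 0 44.6 152.0 | 12 24 0 44.7 153.0 | 14 20 0 44.6 153.0 | 16 22 0 45.2 153.0 | 18 25 0 44.7 153.0 | 20 24 0 44.8 150.0 | 22 23 0 45
[... 538 characters left out ...]
 1 0 44.6 166.0 | 76 0 0 - - | 78 0 9 - - | 80 0 15 - - | 82 0 18 - - | 84 4 22 24.6 68.0 | 86 6 15 24.6 59.0 | 88 5 9 24.3 57.0 | 90 5 15 24.3 59.0 | 92 3 16 24.6 57.0 | 94 83 5 39.0 105.0 | 96 32 0 44.3 146.0 | 98 18 0 44.8 172.0 | 100 25 0 44.6 155.0 | 102 21 0 44.9 150.0 | 104 20 0 44.8 149.0 | 106 20 0 44.7 148.0 | 108 22 0 44.8 145.0 | 110 22 0 44.6 140.0 | 112 19 0 44.8 131.0 | 114 8 0 34.1 108.0 | 116 2 0 24.2 61.0 | 118 4 0 24.3 60.0 | 120 1 0 25.0 60.0 | 122 7 0 24.1 62.0 | 124 6 0 24.1 58.0 | 126 9 0 24.4 58.0 | 128 6 0 24.3 55.0 | 130 3 0 24.6 55.0 | 132 2 0 24.7 61.0 | 134 0 0 - - | 136 0 0 - - | 138 0 0 - - | 140 0 0 - - | 142 0 0 - - | 144 0 0 - - | 146 0 0 - - | 148 0 0 - - |
```

```bash
cat > meas.py <<'E'
from h import *
import sys
n=sys.argv[1]
s=arm.read_state();p,q=s['position'],s['ee_rot']
d=shot('wrist',n+'.png')
W=wcloud(d,p,q);K=d['camera_matrix'];T=np.eye(4);T[:3,:3]=Rn.from_quat(q).as_matrix();T[:3,3]=p;Ti=np.linalg.inv(T@d['mount'])
hsv=cv2.cvtColor(d['color'],cv2.COLOR_RGB2HSV);am=(hsv[...,0]>5)&(hsv[...,0]<25)&(hsv[...,1]>120);z=W[...,2]
r0=np.hypot(W[...,0]-518,W[...,1]-183);th=np.degrees(np.arctan2(W[...,1]-183,W[...,0]-518))
ring=~am&(z>42)&(z<47.5)&(r0<52)
o=[]
for a in range(-180,180,3):
    m=ring&(np.abs(th-a)<1.5)
    if m.sum()>20: o.append(W.reshape(-1,3)[np.argmax(np.where(m,r0,0))])
o=np.array(o);f=lambda a:np.hypot(o[:,0]-a[0],o[:,1]-a[1])-a[2]
c=least_squares(f,[518,183,46],loss='soft_l1').x;print('ring',c.round(2),len(o))
r=np.hypot(W[...,0]-c[0],W[...,1]-c[1]);th=np.degrees(np.arctan2(W[...,1]-c[1],W[...,0]-c[0]))
tab=am&(r>34)&(r<40.5)&(z>31)&(z<42);lip=~am&(r>34)&(r<38.5)&(z>42.5)&(z<47.5)
yaw=np.degrees(2*np.arctan2(q[1],q[0]))
for k in (yaw-66,yaw+57):
    m=tab&(np.abs(th-k)<14); l=lip&(np.abs(th-k)<25)
    lo=th[l&(th<k)];hi=th[l&(th>k)]
    print('tab',m.sum(),'edges',np.percentile(th[m],[3,97]).round(1),'mid z',np.median(z[m]).round(1),'lips',np.percentile(lo,99).round(1) if len(lo) else '-',np.percentile(hi,1).round(1) if len(hi) else '-')
w=W[am&(z>50)&(z<88)&(r<32)&(r>24)]
g=lambda a:np.hypot(w[:,0]-a[0],w[:,1]-a[1])-28
print('lens wall',least_squares(g,c[:2],loss='soft_l1').x.round(2),len(w))
E
python3 st.py; python3 meas.py w8
```

```text
t 13.27 p [517.92 182.97  56.26] yaw 26.43 F [-3.   4.8  4. ] M [ 1.35   1.101 -0.011] w 55.2
ring [517.79 183.53  45.81] 63
tab 185 edges [-46.5 -31.8] mid z 36.6 lips -46.4 -25.5
tab 79 edges [79.1 91.7] mid z 36.2 lips 72.9 94.1
lens wall [517.57 181.82] 3531
```

Call:
apply_moves(plan=[1,0.0001,0.0006,0,0,1,0.0002,0.0012,0,0,1,0.0002,0.0012,0,0])

```text
clock: 13.57
position: [517.9, 183.1, 56.2]
ee_rot: [0.974, 0.228, -0.001, 0.001]
contact_force: [-2.6, 0.1, 5.5]
gripper_width: 54.7
```

```bash
python3 st.py; python3 meas.py w9
```

```text
t 13.57 p [517.93 183.13  56.18] yaw 26.41 F [-2.6  0.1  5.5] M [-0.001  0.768  0.005] w 54.7
ring [517.88 183.58  45.72] 63
tab 186 edges [-46.8 -31.9] mid z 36.5 lips -46.6 -25.7
tab 79 edges [78.9 91.4] mid z 36.2 lips 73.1 94.5
lens wall [517.61 181.95] 3575
```

Call:
apply_moves(plan=[1,0.0002,0.0007,0,0,1,0.0003,0.0014,0,0,1,0.0003,0.0014,0,0])

```text
clock: 13.87
position: [518.6, 184.4, 56.2]
ee_rot: [0.974, 0.228, -0.0, 0.001]
contact_force: [-0.9, -2.7, 4.3]
gripper_width: 54.5
```

```bash
python3 st.py; python3 meas.py w10
```

```text
t 13.87 p [518.57 184.42  56.24] yaw 26.4 F [-0.9 -2.7  4.3] M [-0.644  0.258 -0.046] w 54.5
ring [517.73 183.49  45.84] 61
tab 148 edges [-44.4 -31.5] mid z 36.7 lips -46.4 -25.5
tab 112 edges [78.6 90.3] mid z 36.4 lips 73.2 93.9
lens wall [518.27 183.19] 3560
```

Call:
apply_moves(plan=[1,-0.0002,-0.0002,0,0.5,1,-0.0003,-0.0003,0,1,1,-0.0003,-0.0003,0,1])

```text
clock: 14.17
position: [518.5, 184.7, 56.3]
ee_rot: [0.972, 0.237, 0.0, 0.0]
contact_force: [0.8, -3.1, 3.7]
gripper_width: 54.6
```

```bash
python3 st.py
```

```text
t 14.17 p [518.48 184.72  56.32] yaw 27.42 F [ 0.8 -3.1  3.7] M [-0.935 -0.034 -0.068] w 54.6
```

Call:
apply_moves(plan=[1,0,0,0,0.5,1,0,0,0,0.5,1,0,0,0,0.5])

```text
clock: 14.42
position: [518.4, 184.9, 56.3]
ee_rot: [0.97, 0.241, 0.0, 0.0]
contact_force: [-0.0, -3.3, 2.6]
gripper_width: 54.8
```

```bash
python3 st.py
```

```text
t 14.42 p [518.37 184.87  56.32] yaw 27.91 F [-0.  -3.3  2.6] M [-1.039 -0.175 -0.063] w 54.8
```

Call:
apply_moves(plan=[1,0,0,0,0.5,1,0,0,0,0.5,1,0,0,0,0.5])

```text
clock: 14.67
position: [518.3, 185.0, 56.3]
ee_rot: [0.969, 0.245, -0.0, 0.0]
contact_force: [-0.0, -2.9, 3.6]
gripper_width: 54.9
```

```bash
python3 st.py; python3 meas.py w11
```

```text
t 14.67 p [518.27 184.95  56.31] yaw 28.4 F [-0.  -2.9  3.6] M [-1.05  -0.098 -0.031] w 54.9
ring [517.81 183.52  45.77] 62
tab 109 edges [-41.9 -31.3] mid z 36.9 lips -46.5 -25.9
tab 156 edges [78.5 93.2] mid z 36.4 lips 73.1 94.4
lens wall [517.99 183.65] 3545
```

Call:
apply_moves(plan=[1,0,0,0,0.5,1,0,0,0,0.5,1,0,0,0,0.5])

```text
clock: 14.97
position: [518.2, 184.9, 56.3]
ee_rot: [0.968, 0.249, -0.0, -0.0]
contact_force: [-0.3, -3.5, 3.8]
gripper_width: 54.9
```

```bash
python3 st.py
```

```text
t 14.97 p [518.22 184.94  56.3 ] yaw 28.88 F [-0.3 -3.5  3.8] M [-0.991 -0.063 -0.236] w 54.9
```

Call:
apply_moves(plan=[1,0,0,0,0.5,1,0,0,0,0.5,1,0,0,0,0.5])

```text
clock: 15.22
position: [518.1, 185.0, 56.3]
ee_rot: [0.967, 0.253, -0.0, -0.0]
contact_force: [-0.6, -3.4, 4.4]
gripper_width: 54.7
```

```bash
python3 st.py
```

```text
t 15.22 p [518.15 184.96  56.27] yaw 29.34 F [-0.6 -3.4  4.4] M [-1.069  0.078 -0.544] w 54.7
```

This is a clean stop: 0.54 N m with no change in side force, starting at about yaw 28.55. I'll ease back to about 1° short of where it began.

Call:
apply_moves(plan=[1,0,-0.0002,0,-0.6,1,0,-0.0003,0,-1.2,1,0,-0.0003,0,-1.8,1,0,-0.0003,0,-1.8])

```text
clock: 15.55
position: [518.2, 185.1, 56.3]
ee_rot: [0.971, 0.239, 0.0, -0.0]
contact_force: [-0.8, -0.1, 4.1]
gripper_width: 54.9
```

```bash
python3 st.py; python3 meas.py w12
```

```text
t 15.55 p [518.22 185.15  56.29] yaw 27.62 F [-0.8 -0.1  4.1] M [-0.314  0.384 -0.033] w 54.9
ring [517.83 183.55  45.77] 61
tab 105 edges [-42.4 -31.6] mid z 37.0 lips -46.6 -25.9
tab 158 edges [78.5 92.6] mid z 36.5 lips 73.2 94.5
lens wall [517.91 183.89] 3538
```

Call:
apply_moves(plan=[1,0,-0.0002,0.0005,0,1,0,-0.0002,0.001,0,1,0,-0.0002,0.0015,0,1,0,-0.0002,0.0015,0])

```text
clock: 15.93
position: [518.1, 184.6, 57.4]
ee_rot: [0.971, 0.239, -0.0, -0.0]
contact_force: [-0.4, 0.1, -1.5]
gripper_width: 54.9
```

```bash
python3 st.py
```

```text
t 15.93 p [518.11 184.62  57.37] yaw 27.6 F [-0.4  0.1 -1.5] M [0.019 0.06  0.013] w 54.9
```

Call:
apply_moves(plan=[1,0,0,0.0005,0,1,0,0,0.001,0,1,0,0,0.0015,0,1,0,0,0.002,0])

```text
clock: 16.27
position: [518.3, 184.5, 59.7]
ee_rot: [0.971, 0.238, -0.0, 0.0]
contact_force: [-0.8, -0.0, -0.3]
gripper_width: 54.7
```

```bash
python3 st.py
```

```text
t 16.27 p [518.25 184.46  59.74] yaw 27.59 F [-0.8 -0.  -0.3] M [0.021 0.017 0.008] w 54.7
```

Call:
apply_moves(plan=[1,0,0,0.001,0,1,0,0,0.002,0,1,0,0,0.003,0,1,0,0,0.003,0])

```text
clock: 16.6
position: [518.5, 184.6, 63.1]
ee_rot: [0.971, 0.239, 0.0, -0.0]
contact_force: [0.5, -0.4, -0.2]
gripper_width: 54.8
```

```bash
python3 st.py
```

```text
t 16.6 p [518.46 184.64  63.13] yaw 27.6 F [ 0.5 -0.4 -0.2] M [ 0.017 -0.012  0.016] w 54.8
```

Call:
apply_moves(plan=[1,0,0,0.003,0,1,0,0,0.006,0,1,0,0,0.01,0,1,0,0,0.02,0,1,0,0,0.04,0,1,0,0,0.07,0,1,0,0,0.07,0])

```text
clock: 17.18
position: [521.8, 186.3, 139.4]
ee_rot: [0.971, 0.239, 0.006, -0.001]
contact_force: [1.0, 0.7, -0.7]
gripper_width: 54.8
```

```bash
python3 st.py; python3 - <<'E'
from h import *
d=shot('scene','s13.png')['color'][60:260,200:440,::-1]
cv2.imwrite('pics/s13z.png',cv2.resize(d,None,fx=3,fy=3,interpolation=cv2.INTER_CUBIC))
E
```

```text
t 17.18 p [521.79 186.28 139.36] yaw 27.7 F [ 1.   0.7 -0.7] M [ 0.073 -0.173 -0.051] w 54.8
```

View pics/s13z.png

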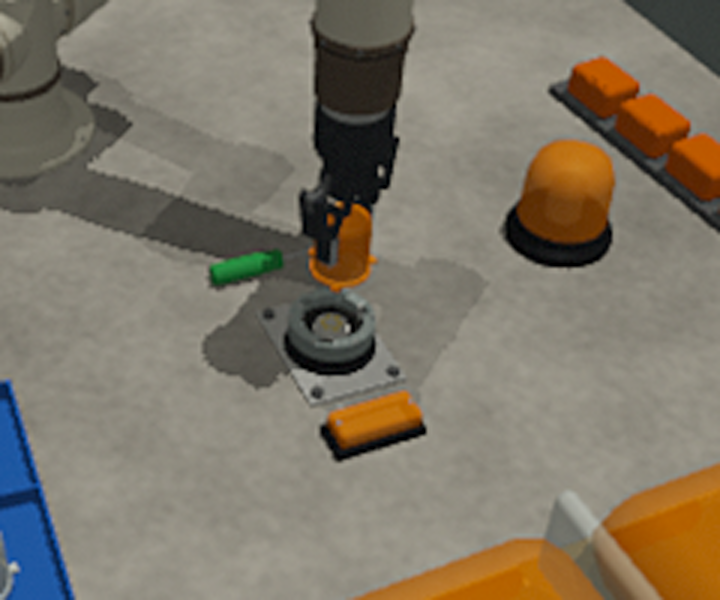

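Call:
apply_moves(plan=[1,0,-0.02,0,-3,1,0,-0.05,0.01,-7,1,0,-0.085,0.01,-10,1,0,-0.12,0.01,-14,1,0,-0.155,0.01,-18,1,0,-0.19,0.01,-22,1,-0.001,-0.225,0.01,-26,1,-0.001,-0.25,0.01,-30])

```text
clock: 17.9
position: [516.2, -67.9, 142.8]
ee_rot: [1.0, -0.023, -0.0, 0.0]
contact_force: [0.5, -0.4, 0.2]
gripper_width: 54.7
```

Call:
apply_moves(plan=[1,-0.002,-0.035,0,-4,1,-0.002,-0.07,0,-4,1,-0.002,-0.105,0,-4,1,-0.002,-0.135,0,-4,1,-0.002,-0.155,0,-4,1,-0.002,-0.165,0,-4,1,-0.002,-0.168,0,-4,1,-0.002,-0.168,0,-4])

```text
clock: 18.57
position: [514.9, -233.6, 142.5]
ee_rot: [0.998, -0.056, -0.0, -0.0]
contact_force: [-0.1, 0.4, -0.8]
gripper_width: 54.7
```

```bash
python3 st.py; python3 - <<'E'
from h import *
s=arm.read_state();p,q=s['position'],s['ee_rot']
d=shot('wrist','w14.png');W=wcloud(d,p,q)
hsv=cv2.cvtColor(d['color'],cv2.COLOR_RGB2HSV)
b=(hsv[...,0]>100)&(hsv[...,0]<125)&(hsv[...,1]>120)&(W[...,2]>22)&(W[...,2]<34)
P=W[b];print(len(P),P.min(0),P.max(0));r=cv2.minAreaRect(P[:,:2].astype(np.float32));print(r,cv2.boxPoints(r).round(1).tolist())
np.savez('pics/w14W.npz',W=W)
E
```

```text
t 18.57 p [ 514.92 -233.65  142.52] yaw -6.47 F [-0.1  0.4 -0.8] M [0.02  0.038 0.019] w 54.7
4389 [ 449.10668625 -324.88880504   22.00174748] [ 659.58120935 -156.32617994   30.45159178]
((554.3269653320312, -240.41946411132812), (149.75778198242188, 195.82223510742188), 83.58219146728516) [[448.70001220703125, -303.8999938964844], [643.2999877929688, -325.79998779296875], [660.0, -177.0], [465.3999938964844, -155.10000610351562]]
```

View pics/w14.png

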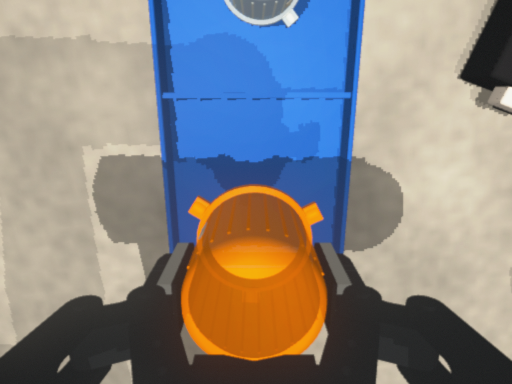

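```bash
python3 - <<'E'
import numpy as np
W=np.load('pics/w14W.npz')['W']
for u in(200,260,320):
    col=W[85:110,u]; print(u,[(round(float(p[0]),1),round(float(p[1]),1),round(float(p[2]))) for p in col if p[2]>20])
a=np.radians(-6.42);X=np.array([np.cos(a),np.sin(a)]);Y=np.array([-X[1],X[0]])
P=W.reshape(-1,3);m=(P[:,2]>25)&(P[:,2]<32);Q=P[m][:,:2];t=Q@Y;print('y along',np.percentile(t,[0.5,99.5]))
m2=m&(P[:,:2]@Y>np.percentile(t,.5)+20)&(P[:,:2]@Y<np.percentile(t,99.5)-20);print('x cross wall',np.percentile(P[m2][:,:2]@X,[2,50,98]))
print('tcp', np.array([514.92,-233.65])@X,np.array([514.92,-233.65])@Y)
E
```

```text
200 [(594.9, -202.5, 25), (594.2, -202.4, 25), (593.5, -202.1, 24), (592.8, -202.2, 25), (592.1, -202.0, 24), (591.4, -201.9, 25)]
260 [(589.8, -247.3, 25), (589.1, -247.2, 26), (588.4, -247.1, 25), (587.7, -247.0, 25), (587.0, -246.9, 25), (586.3, -246.9, 25)]
320 [(584.7, -292.1, 24), (584.1, -291.8, 26), (583.4, -291.8, 26), (582.6, -291.8, 25), (582.0, -291.5, 27), (581.1, -292.0, 24)]
y along [-360.26346034 -101.78815617]
x cross wall [489.42639408 610.95723107 671.95627964]
tcp 537.816675597216 -174.6085689465409
```

Call:
apply_moves(plan=[1,0.0023,-0.0027,-0.02,0,1,0.0023,-0.0027,-0.045,0,1,0.0023,-0.0027,-0.07,0,1,0.0023,-0.0027,-0.09,0,1,0.0023,-0.0027,-0.1,0,1,0.0023,-0.0027,-0.107,0,1,0.0023,-0.0027,-0.107,0,1,0.0023,-0.0027,-0.107,0])

```text
clock: 19.28
position: [518.4, -235.9, 36.5]
ee_rot: [0.998, -0.055, 0.001, 0.0]
contact_force: [-0.0, -0.2, -0.6]
gripper_width: 54.7
```

```bash
python3 st.py
```

```text
t 19.28 p [ 518.37 -235.86   36.54] yaw -6.34 F [-0.  -0.2 -0.6] M [ 0.008 -0.013  0.015] w 54.7
```

Call:
apply_moves(plan=[1,0,0,-0.001,0,1,0,0,-0.002,0,1,0,0,-0.003,0,1,0,0,-0.004,0,1,0,0,-0.004,0])

```text
clock: 19.7
position: [517.6, -236.2, 32.0]
ee_rot: [0.998, -0.056, 0.0, -0.0]
contact_force: [0.8, 1.2, -0.6]
gripper_width: 54.7
```

```bash
python3 st.py
```

```text
t 19.7 p [ 517.57 -236.23   31.96] yaw -6.41 F [ 0.8  1.2 -0.6] M [-0.037  0.031  0.017] w 54.7
```

Call:
apply_moves(plan=[1,0,0,-0.0005,0,1,0,0,-0.001,0,1,0,0,-0.0015,0,1,0,0,-0.002,0,1,0,0,-0.002,0])

```text
clock: 20.12
position: [517.5, -236.2, 29.7]
ee_rot: [0.998, -0.056, -0.0, -0.0]
contact_force: [-0.1, 0.3, -1.3]
gripper_width: 54.9
```

```bash
python3 st.py
```

```text
t 20.12 p [ 517.48 -236.17   29.66] yaw -6.41 F [-0.1  0.3 -1.3] M [ 0.009 -0.031 -0.025] w 54.9
```

Call:
apply_moves(plan=[1,0,0,-0.0005,0,1,0,0,-0.001,0,1,0,0,-0.001,0])

```text
clock: 20.37
position: [517.5, -236.1, 28.7]
ee_rot: [0.998, -0.056, -0.0, -0.0]
contact_force: [0.2, 0.5, -0.9]
gripper_width: 55.0
```

```bash
python3 st.py
```

```text
t 20.37 p [ 517.49 -236.14   28.68] yaw -6.41 F [ 0.2  0.5 -0.9] M [ 0.009 -0.016 -0.005] w 55.0
```

Call:
apply_moves(plan=[1,0,0,-0.0005,0,1,0,0,-0.001,0,1,0,0,-0.001,0])

```text
clock: 20.62
position: [517.6, -236.2, 28.4]
ee_rot: [0.998, -0.056, 0.0, 0.0]
contact_force: [-0.6, 0.1, 4.4]
gripper_width: 54.9
```

```bash
python3 st.py
```

```text
t 20.62 p [ 517.61 -236.21   28.38] yaw -6.38 F [-0.6  0.1  4.4] M [0.289 0.378 0.06 ] w 54.9
```

Call:
apply_moves(plan=[-0.65,0,0,0,0,-0.65,0,0,0,0,-0.65,0,0,0,0,-0.65,0,0,0,0,-0.65,0,0,0,0,-0.65,0,0,0,0])

```text
clock: 21.12
position: [517.6, -236.2, 27.7]
ee_rot: [0.998, -0.056, -0.0, -0.0]
contact_force: [0.3, 0.2, -1.0]
gripper_width: 70.0
```

```bash
python3 st.py
```

```text
t 21.12 p [ 517.56 -236.17   27.69] yaw -6.41 F [ 0.3  0.2 -1. ] M [ 0.034 -0.008  0.003] w 70.0
```

Call:
apply_moves(plan=[-0.65,0,0,0.005,0,-0.65,0,0,0.015,0,-0.65,0,0,0.03,0,-0.65,0,0,0.055,0,-0.65,0,0,0.09,0,-0.65,0,0,0.13,0,-0.65,0,0,0.17,0,-0.65,0,0,0.18,0])

```text
clock: 21.78
position: [520.8, -237.5, 216.7]
ee_rot: [0.998, -0.055, 0.007, 0.002]
contact_force: [1.8, -0.8, 0.6]
gripper_width: 70.5
```

Call:
apply_moves(plan=[-0.65,-0.03,0.03,0.02,0,-0.65,-0.06,0.06,0.05,0,-0.65,-0.06,0.1,0.06,0,-0.65,-0.06,0.13,0.06,0,-0.65,-0.06,0.15,0.06,0,-0.65,-0.06,0.15,0.06,0])

```text
clock: 22.28
position: [457.4, -83.4, 269.8]
ee_rot: [0.999, -0.054, 0.002, -0.001]
contact_force: [0.5, 0.3, -0.0]
gripper_width: 70.1
```

```bash
python3 st.py; python3 - <<'E'
from h import *
d=shot('top','topE.png');shot('scene','sceneE.png')
W=cloud(d);hsv=cv2.cvtColor(d['color'],cv2.COLOR_RGB2HSV);am=(hsv[...,0]>5)&(hsv[...,0]<25)&(hsv[...,1]>120)
q=W[am&(np.abs(W[...,0]-515)<70)&(np.abs(W[...,1]+235)<70)&(W[...,2]>8)];print(len(q),q.min(0).round(),q.max(0).round())
t=q[q[:,2]>64];print(t.mean(0))
E
```

```text
t 22.28 p [457.35 -83.4  269.8 ] yaw -6.15 F [ 0.5  0.3 -0. ] M [-0.035  0.036 -0.033] w 70.1
276 [ 478. -258.    8.] [ 541. -207.   80.]
[ 513.00279295 -233.54136065   71.71831442]
```

View pics/topE.png

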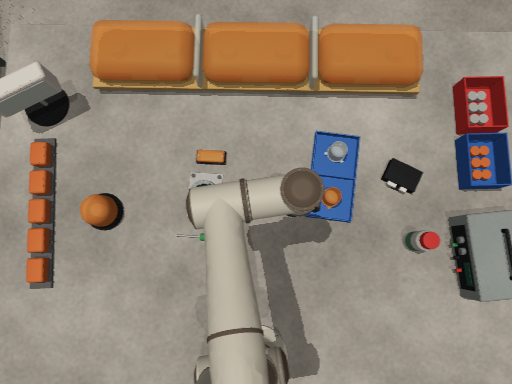

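View pics/sceneE.png

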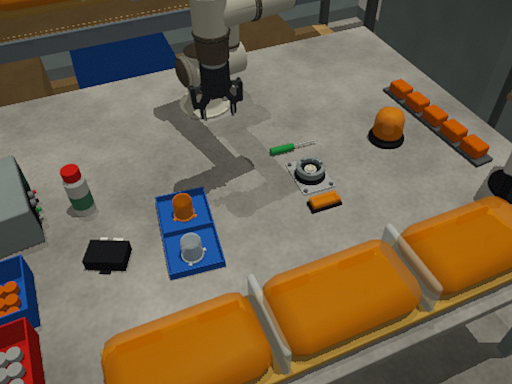

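The top view has the lens in the near compartment at (331,197). The scene view shows it upright at (182,207), with the other things where they were and the gripper clear. I'll hand the job in.

```bash
python3 -c "
from bench import arm
print(arm.job_done())"
```

```text
the job is handed in; nothing more can be done
None
```

The amber lens is off the beacon and standing upright, open side down, in the empty near compartment of the tray, and the gripper has let go. I handed the job in at about 22 s of the 67 s allowed.

- **Breaking loose:** I gripped the lens and twisted it anticlockwise. The highest torque I read while it came loose was 0.35 N m, a little under the 0.4 to 1.2 N m you quoted. The readings came only every 8 to 10 degrees, so the peak may have been missed. Wrist pictures showed the lens turning with the hand, with at most a degree or two of slip.
- **A false stop first:** At about 86 degrees, torque built to 0.39 N m along with a side force. The wrist pictures showed the lens sitting about 1.7 mm off centre in the ring. I eased back and shifted the hand until it was centred.
- **The real stop:** The true stop then came at about 88 degrees. I turned against it only to 0.54 N m, slightly over the 0.2 to 0.5 you called plenty and well under the 1.8 that snaps the tabs.
- **Lifting off:** I eased back about 1 degree and lifted. The force on the hand stayed within about 1.5 N.
- **Placing:** The lens touched the tray floor with about 4 N before I released it.

**Last checks:** The final pictures show the lens upright near the centre of the compartment. The other things look to be in their places, and the hand is touching nothing. In the overhead picture the arm hid part of the beacon and the screwdriver, but the scene camera showed both in place. The overhead camera and the wrist camera disagreed by about 2 mm, which did not matter here.

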